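Straightedge to the cradle, then hover the flow cell over its pocket

ROBOT

A 7-joint arm with a two-finger parallel gripper is mounted at the origin on the work surface. World frame = base frame: x ahead of the robot, y to its left, z up, the work surface at z = 0. Lengths are in m, angles in rad, forces in N, time in s.
With the tool pointing down it reaches from about 0.425 to 0.925 m from the base axis. Payload 6.8 kg.
Tool frame: the origin (TCP) lies between the finger pads; the fingertips stand 17 mm ahead of it and the grasp point (between the pads) lies 2 mm behind it (tcp_to_tips is the distance from the TCP to the fingertips, in m); z points along the fingers, y is the direction in which the jaws open and shut (so a half turn about z gives the same grasp; the last joint's range is limited). The gripper opens to 85 mm and grips with 20 to 120 N. Pads are 22 mm wide; open, the fingers measure 114 mm over their backs; the gripper's body (76 mm by 85 mm) begins 54 mm behind the grasp point. The pads swing forward as they close: fully open they stand 13 mm farther back than shut.
Start: joints at [-1.34, 0.477, 0.022, 1.555, -0.011, 1.109, -0.083], TCP at [0.224, 0.637, 0.248] pointing down, gripper open.
Joint ranges: [-2.96, 2.96], [-0.34, 2.1], [-1.41, 1.46], [0.24, 2.44], [-1.37, 4.51], [0.17, 1.92], [-2.96, 2.96]. Speed limits (rad/s): [2.39, 2.39, 3.14, 3.14, 3.14, 3.14, 3.14].

INTERFACE

Orientations are given as a unit quaternion [w, x, y, z].
In Python, from station import * gives the robot as it stands. The module is installed in compiled form; this text tells all that it offers.
- The arm moves only by the shell command python3 -m creep 'ROWS' [FORCE]. ROWS is JSON, a list of rows, each a list of 7 numbers: the shift along the world's x, y, z in units of 0.1 m (1.0 is 0.1 m), then the turn, a rotation vector about the world's x, y, z in units of 90 degrees (1.0 is 90 degrees), then the finger opening in mm, from 0 to 85.4. In form: [[tx, ty, tz, rx, ry, rz, gripper], ...]. A call has exactly 8 rows; each row is the pose to reach, as a shift and turn from the pose commanded when the call began; what a row does not reach only later rows make up. A row lasts 1/10 s, in which the tool goes at most 50 mm and 8.59 degrees, less where a joint would pass 70% of its speed; a pose out of reach is approached as far as the arm can. A call with a number of a shift or a turn outside -1 to 1 is refused whole. A call with a gripper value outside its range is refused whole. The fingers move at their own pace and stop on an object; FORCE is the grip in N (left out, the last holds). Time passes only in rows, so rows that repeat a pose let the fingers close, or fill a call up. It gives the time, the measured TCP pose, the force and the opening at its end, in the units of the state.
- read_state(): the state, without advancing time (a new reading comes with each control period).
- grab_frame(name): name is "scene" or "top" or "wrist"; returns a dict with "color" (420x560x3 uint8, red, green, blue), "z_map" (420x560 float32, m along the optical axis (not along the pixel's ray), 0 where there is no reading), "fovy" (degrees; the focal length in pixels is half the picture's height over the tangent of half this angle, whatever the lens; pixels are square), "cx", "cy" (the principal point, pixels), "distortion" ([k1, k2, p1, p2, k3] as OpenCV has them; the pictures are not rectified), "rvec" (rotation vector, rad) and "tvec" (3), from world to camera coordinates, as OpenCV has them; the wrist camera has in their place "T_tool_cam" (4x4, takes a point from camera to tool coordinates, whose origin is the TCP and whose axes are the flange's). Camera axes: x right, y down, z forward; pixel columns grow to the right and rows downward; lengths in m; the calibration is good to about 2 mm. A picture is of the moment at which its call begins: read the wrist's pose just before it.
- sign_off(): hands the job in, once; it reports no verdict.
The state is a dict: "time": time; "q": joint angles; "qd": joint speeds; "joint_efforts": joint torques, N m; "eef_pos": TCP position; "tcp_rot": TCP orientation; "contact_force": force on the tool from outside, world axes, zero at the start; "moment": the same for the moment, N m; "width": finger opening in m.
Only numpy, scipy, OpenCV 4.12 (cv2) and the standard library are available. Lean on these libraries where they do the work, as an engineer would, in place of code of your own. Each camera call takes 0.05 s, during which the arm holds its last target.

TASK

Lay the straightedge flat on the bench with its graduated edge flush along the side of the aluminium cradle that faces the robot, covering that whole side, and let go of it. Then take the rectangular flow cell from the white tray, carry it over the vial rack and finish while still holding it, upright, centred over the cradle's pocket, lined up with it, still and about 1 cm above the cradle without touching it, so that its fit can be sighted along the straightedge before it is lowered. Do not put it down or let go at the end, and leave the vial rack, the round pump head and the beaker where they are.

Things in the scene. Friction and masses are not known exactly. Their poses are not given: they have to be found in the camera images.
- cradle: Fixed bare aluminium block on the bench, 70 (x) x 120 (y) x 24 mm high; origin at the centre of its underside, z up, y along its long sides. In its top a rectangular pocket, 44 (x) x 66 (y) mm, 12 mm deep, centred on the block. Its long side at its own x = -35 mm faces the robot (its yaw is within about 0.25 rad of the world frame).
- cradle_seat (a point): Point on the cradle's axis at the level of its top face (24 mm above the bench), over the middle of the pocket; axes as the cradle's.
- cradle_face (a point): Point at the foot of the middle of the cradle's long side that faces the robot (x = -35 mm in the cradle's frame, bench level); axes as the cradle's.
- straightedge: Loose dark steel straightedge with light graduations, 0.34 kg: flat bar 50 (x) x 200 (y) x 8 mm with an upright black grip bar on top, 14 (x) x 90 (y) mm, from 8 to 45 mm above the bench, centred at x = -12 mm, y = 0. Origin at the centre of the underside, y along its length. Its graduated edge is the long edge at x = +25 mm (the one farther from the grip bar); at the start that edge looks away from the robot, towards the cradle. Pinch the grip bar across x from above.
- working_edge (a point): Middle of the straightedge's graduated edge, at its underside (x = +25 mm in the straightedge's frame); axes as the straightedge's.
- tray: Fixed white plastic tray, 250 (x) x 140 (y) mm, rim 12 mm high and 4 mm thick, inner floor 4 mm above the bench; origin at the centre of the underside. The flow cell and the round pump head stand in it, one in its nearer half and one in its farther half, which is which varies.
- cell: The flow cell: loose rectangular steel block, 38 (x) x 60 (y) x 40 mm high, about 0.35 kg, standing upright in the tray, with two small round fittings on top (at y = -18 and +18 mm, radius 8 mm, up to 55 mm above its underside) and a round window in each long side. Origin at the centre of its underside, y along its long side. Grip it across x (38 mm). Either way round over the pocket is right, its y along the cradle's y.
- round_head: Round steel pump head standing in the tray, 50 mm diameter, 46 mm high with a narrower neck; origin at the centre of its underside. Not to be moved.
- rack: Loose white rack, 220 (x) x 60 (y) mm, full of small vials with caps, 62 mm high over the caps, 0.6 kg; it stands lengthwise (x pointing away from the robot) between the tray and the cradle. Origin at the centre of its underside. Not to be moved; the cell passes above it.
- beaker: Small glass beaker, 70 mm diameter, 85 mm high, standing to the right of the cradle; origin at the centre of its underside. Not to be moved.
Things that resemble listed ones, but are neither listed nor needed, are in the scene too. What is shaped like the cell but purple or red is not meant.

How it is judged:
On the way, in this order (a step that is already met when the one before it is completed fails the run):
1. the straightedge lies flush along the cradle's side and has been let go (x of working_edge in the frame of cradle_face between -0.004 and 0.003 m and y of working_edge in the frame of cradle_face between -0.04 and 0.04 m and angle between the y axis of straightedge and the y axis of cradle, either way round below 0.035 rad and angle between straightedge's own z axis and vertical below 0.05 rad and height (world z) of straightedge below 0.004 m and contact force between the fingers and straightedge below 0.1 N), for 0.2 s.
2. the flow cell is carried above the vial rack (x of cell in the frame of rack between -0.125 and 0.125 m and y of cell in the frame of rack between -0.04 and 0.04 m and z of cell in the frame of rack above 0.062 m).
At the end, for the whole second after the job is handed in: Straightedge flat, edge within 4 mm and 2 degrees of the cradle's side, middles within 40 mm; cell held still, upright and aligned within 5 degrees (either way round), within 6 mm of the pocket's centre each way, underside 4 to 18 mm above the cradle, touching neither (x of working_edge in the frame of cradle_face between -0.004 and 0.003 m and y of working_edge in the frame of cradle_face between -0.04 and 0.04 m and angle between the y axis of straightedge and the y axis of cradle, either way round below 0.035 rad and angle between straightedge's own z axis and vertical below 0.05 rad and height (world z) of straightedge below 0.004 m and z of cell in the frame of cradle_seat between 0.004 and 0.018 m and x of cell in the frame of cradle_seat between -0.006 and 0.006 m and y of cell in the frame of cradle_seat between -0.006 and 0.006 m and angle between the y axis of cell and the y axis of cradle, either way round below 0.09 rad and angle between cell's own z axis and vertical below 0.09 rad and linear speed of cell below 0.02 m/s and contact force between the fingers and cell above 1 N and contact force between cell and cradle below 0.1 N and contact force between cell and straightedge below 0.1 N); the arm keeps its last pose, push and grip.
It fails at once if the vial rack is shifted by more than 20 mm or tipped (distance of rack from where it was at the start of the episode above 0.02 m or angle between rack's own z axis and vertical above 0.3 rad).
It fails at once if the round pump head is shifted by more than 20 mm or tipped (distance of round_head from where it was at the start of the episode above 0.02 m or angle between round_head's own z axis and vertical above 0.3 rad).
It fails at once if the beaker is shifted by more than 20 mm or tipped (distance of beaker from where it was at the start of the episode above 0.02 m or angle between beaker's own z axis and vertical above 0.3 rad).
It also fails if it takes over 53 s, if anything falls off the work surface, if the arm or the gripper's body presses on something with over 40 N, if the wrist force passes 120 N, or if a joint passes its speed limit or range.

## Working session

There is one attempt and no reset: what is moved stays moved. The work goes in short steps, Python scripts to look and compute and a shell command to move; the robot and the scene stay as the last step left them, time stands still between calls to the robot, and variables do not carry over. Pictures are saved under pics/ and viewed, and the job is handed in when it is done.

```bash
mkdir -p pics; ls
cat > h.py <<'E'
from station import *
import numpy as np, cv2
from scipy.spatial.transform import Rotation as R
def K(f):
    h=f["color"].shape[0]; fl=h/2/np.tan(np.radians(f["fovy"])/2)
    return np.array([[fl,0,f["cx"]],[0,fl,f["cy"]],[0,0,1.]])
def cloud(f,st=None):
    h,w=f["z_map"].shape
    u,v=np.meshgrid(np.arange(w),np.arange(h))
    p=cv2.undistortPoints(np.stack([u,v],-1).reshape(-1,1,2).astype(np.float64),K(f),np.array(f["distortion"],float)).reshape(h,w,2)
    z=f["z_map"].astype(float)
    P=np.dstack([p[...,0]*z,p[...,1]*z,z])
    if "rvec" in f:
        Rm=cv2.Rodrigues(np.array(f["rvec"],float))[0]
        W=(P-np.array(f["tvec"]).reshape(3))@Rm
    else:
        T=np.array(f["T_tool_cam"]); q=st["tcp_rot"]
        Rt=R.from_quat([q[1],q[2],q[3],q[0]]).as_matrix()
        W=(P@T[:3,:3].T+T[:3,3])@Rt.T+np.array(st["eef_pos"])
    W[z==0]=np.nan
    return W
def save(f,n): cv2.imwrite("pics/"+n,cv2.cvtColor(f["color"],cv2.COLOR_RGB2BGR))
E
python3 - <<'E'
from h import *
st=read_state();print({k:np.round(v,4) for k,v in st.items()})
for n in ["scene","top"]:
    f=grab_frame(n);save(f,n+"0.png");np.savez(n+"0.npz",c=f["color"],W=cloud(f));
    if "rvec" in f: print(n,-cv2.Rodrigues(np.array(f["rvec"],float))[0].T@np.array(f["tvec"]))
E
```

```text
pics
{'time': np.float64(0.0), 'q': array([-1.3401,  0.4778,  0.0223,  1.5565, -0.0115,  1.1093, -0.0831]), 'qd': array([ 0.0003, -0.0006, -0.0004,  0.0012, -0.0008, -0.0002,  0.0004]), 'joint_efforts': array([ 6.00000e-04, -5.96441e+01,  1.60840e+00, -2.81202e+01,
        1.25000e-02,  9.00000e-03,  0.00000e+00]), 'eef_pos': array([0.2241, 0.6361, 0.2473]), 'tcp_rot': array([-1.000e-04,  1.686e-01,  9.857e-01, -9.000e-04]), 'contact_force': array([-0.0477,  0.0379, -0.1826]), 'moment': array([-0.0598,  0.0297,  0.0459]), 'width': np.float64(0.0852)}
scene [0.96182989 0.26948804 0.98086789]
top [ 0.25165144 -0.07896484  1.37073876]
```

View pics/scene0.png

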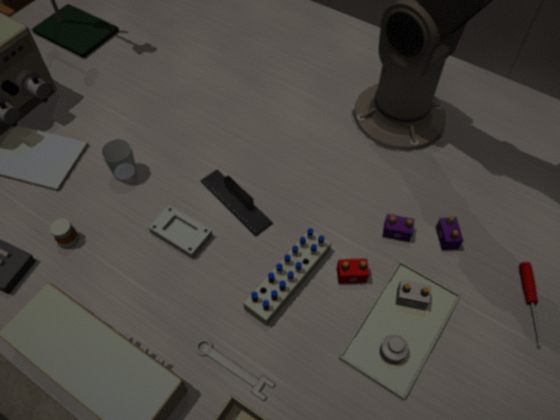

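View pics/top0.png

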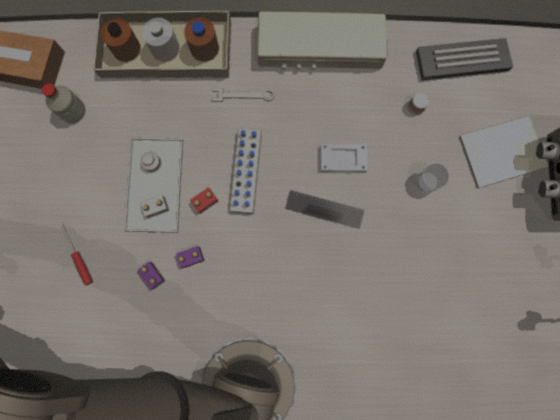

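The scene view shows the cradle at about (181,231), the straightedge at (236,201), the rack at (288,275), and the cell in the tray's near half at (414,293). The round head is at (395,347). In the top view the cradle is at (344,158), the straightedge at (325,209), the cell at (153,206), the head at (149,161) and the beaker at (428,182).

Run:
```python
from h import *
rng={"cradle":((310,135,380,180),.015,.035),"edge":((275,180,375,240),.004,.02),"grip":((275,180,375,240),.03,.06),
"cell":((138,190,172,222),.03,.05),"rack":((220,120,270,220),.015,.08),"beaker":((408,160,450,205),.04,.1),"head":((130,140,170,178),.03,.06),"red":((186,184,222,216),.03,.05)}
z=np.load("top0.npz");W=z["W"]
for n,((a,b,c,d),l,h) in rng.items():
    P=W[b:d,a:c].reshape(-1,3);P=P[(P[:,2]>l)&(P[:,2]<h)]
    r=cv2.minAreaRect(P[:,:2].astype(np.float32)*1000)
    print(n,len(P),"zmed",np.round(np.nanmedian(P[:,2]),4),"rect",np.round(r[0],1),np.round(r[1],1),round(r[2],1),P.mean(0).round(4))
print(np.nanmedian(W[230:300,300:400,2]))
```

```text
cradle 896 zmed 0.0238 rect [ 590.3 -241. ] [ 71.4 121.7] 0.2 [ 0.5889 -0.2406  0.0234]
edge 1523 zmed 0.0074 rect [ 454. -194.] [156.1 260.2] 0.5 [ 0.4561 -0.1943  0.0078]
grip 216 zmed 0.0443 rect [ 443.7 -189.7] [87. 15.] 74.2 [ 0.443  -0.1895  0.044 ]
cell 320 zmed 0.0434 rect [454.2 247.7] [40.5 59.8] 21.0 [0.4524 0.2458 0.0429]
rack 1984 zmed 0.0367 rect [551.6  13.1] [ 60.9 221.7] 85.8 [0.5466 0.0123 0.0401]
beaker 384 zmed 0.0705 rect [ 530.9 -465.5] [68.5 65.4] 71.4 [ 0.5342 -0.4698  0.0687]
head 276 zmed 0.0381 rect [571.6 264.6] [50.2 48.2] 87.7 [0.5702 0.2635 0.0407]
red 331 zmed 0.0398 rect [471.4 118.5] [40.8 60.1] 36.0 [0.4706 0.1179 0.0399]
2.145776823953331e-05
```

Run:
```python
import cv2
a=cv2.imread("pics/top0.png");
cv2.imwrite("pics/crop.png",cv2.resize(cv2.convertScaleAbs(a[120:250,270:460],alpha=1.6),(760,520),interpolation=cv2.INTER_CUBIC))
```

```text
(no output)
```

View pics/crop.png

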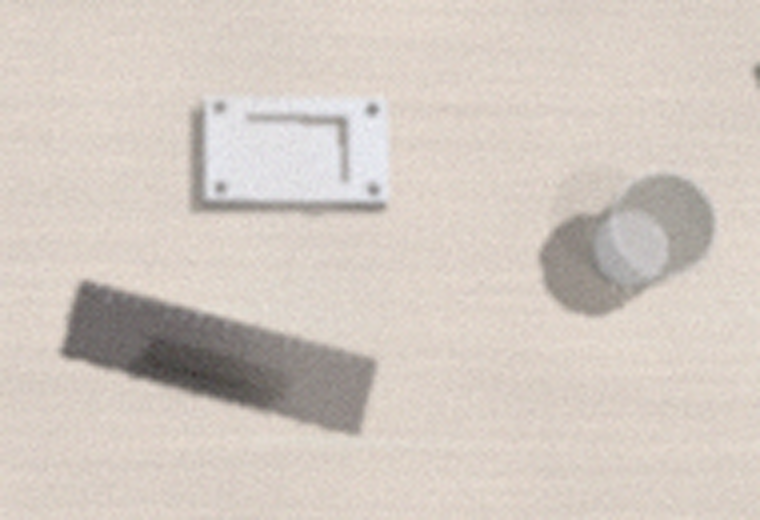

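Sizes and heights match the descriptions (cradle 71x122 at 24 mm, grip top 44 mm, cell 40x60 at 21°). Next I move towards the straightedge, one call at first to check the interface.

```bash
python3 -m creep '[[0.125,-0.125,0,0,0,-0.015,85],[0.25,-0.25,0,0,0,-0.03,85],[0.375,-0.375,0,0,0,-0.045,85],[0.5,-0.5,0,0,0,-0.06,85],[0.625,-0.625,0,0,0,-0.075,85],[0.75,-0.75,0,0,0,-0.09,85],[0.875,-0.875,0,0,0,-0.105,85],[1,-1,0,0,0,-0.12,85]]'
```

```text
time: 0.9
eef_pos: [0.3254, 0.5355, 0.2484]
tcp_rot: [-0.0, 0.262, 0.965, 0.0]
contact_force: [0.1, -0.1, 0.4]
width: 0.0852
```

```bash
python3 -m creep '[[0.125,-0.125,0,0,0,-0.015,85],[0.25,-0.25,0,0,0,-0.03,85],[0.375,-0.375,0,0,0,-0.045,85],[0.5,-0.5,0,0,0,-0.06,85],[0.625,-0.625,0,0,0,-0.075,85],[0.75,-0.75,0,0,0,-0.09,85],[0.875,-0.875,0,0,0,-0.105,85],[1,-1,0,0,0,-0.12,85]]'
python3 -m creep '[[0.06,-0.125,0,0,0,-0.015,85],[0.12,-0.25,0,0,0,-0.03,85],[0.18,-0.375,0,0,0,-0.045,85],[0.25,-0.5,0,0,0,-0.06,85],[0.31,-0.625,0,0,0,-0.075,85],[0.37,-0.75,0,0,0,-0.09,85],[0.43,-0.875,0,0,0,-0.105,85],[0.5,-1,0,0,0,-0.12,85]]'
python3 -m creep '[[0,-0.125,0,0,0,-0.015,85],[0,-0.25,0,0,0,-0.03,85],[0,-0.375,0,0,0,-0.045,85],[0,-0.5,0,0,0,-0.06,85],[0,-0.625,0,0,0,-0.075,85],[0,-0.75,0,0,0,-0.09,85],[0,-0.875,0,0,0,-0.105,85],[0,-1,0,0,0,-0.12,85]]'
python3 -m creep '[[0,-0.125,0,0,0,-0.015,85],[0,-0.25,0,0,0,-0.03,85],[0,-0.375,0,0,0,-0.045,85],[0,-0.5,0,0,0,-0.06,85],[0,-0.625,0,0,0,-0.075,85],[0,-0.75,0,0,0,-0.09,85],[0,-0.875,0,0,0,-0.105,85],[0,-1,0,0,0,-0.12,85]]'
python3 -m creep '[[0,-0.125,0,0,0,-0.015,85],[0,-0.25,0,0,0,-0.03,85],[0,-0.375,0,0,0,-0.045,85],[0,-0.5,0,0,0,-0.06,85],[0,-0.625,0,0,0,-0.075,85],[0,-0.75,0,0,0,-0.09,85],[0,-0.875,0,0,0,-0.105,85],[0,-1,0,0,0,-0.12,85]]'
python3 -m creep '[[0,-0.125,0,0,0,-0.015,85],[0,-0.25,0,0,0,-0.03,85],[0,-0.375,0,0,0,-0.045,85],[0,-0.5,0,0,0,-0.06,85],[0,-0.625,0,0,0,-0.075,85],[0,-0.75,0,0,0,-0.09,85],[0,-0.875,0,0,0,-0.105,85],[0,-1,0,0,0,-0.12,85]]'
python3 - <<'E'
from h import *
st=read_state();f=grab_frame("wrist");save(f,"w1.png");np.savez("w1.npz",c=f["color"],W=cloud(f,st));print(np.round(np.array(f["T_tool_cam"]),3),f["fovy"])
E
```

```text
time: 1.7
eef_pos: [0.4254, 0.4356, 0.2483]
tcp_rot: [0.0, 0.351, 0.936, 0.0]
contact_force: [-0.6, 0.1, 0.1]
width: 0.0849
time: 2.5
eef_pos: [0.4747, 0.3357, 0.2483]
tcp_rot: [-0.0, 0.438, 0.899, 0.0]
contact_force: [0.1, -0.1, -0.8]
width: 0.0847
time: 3.3
eef_pos: [0.4743, 0.2356, 0.2484]
tcp_rot: [0.0, 0.52, 0.854, 0.0]
contact_force: [-0.1, -1.2, -0.1]
width: 0.0852
time: 4.1
eef_pos: [0.4744, 0.1356, 0.2483]
tcp_rot: [0.0, 0.599, 0.801, 0.0]
contact_force: [0.1, 0.6, -0.4]
width: 0.0849
time: 4.9
eef_pos: [0.4743, 0.0356, 0.2483]
tcp_rot: [0.0, 0.671, 0.741, 0.0]
contact_force: [0.6, -0.5, 0.2]
width: 0.0851
time: 5.7
eef_pos: [0.4743, -0.0644, 0.2483]
tcp_rot: [-0.0, 0.738, 0.675, 0.0]
contact_force: [0.5, 0.1, -0.3]
width: 0.0844
[[ 0.    -0.953 -0.304  0.078]
 [ 1.     0.     0.     0.001]
 [-0.    -0.304  0.953 -0.127]
 [ 0.     0.     0.     1.   ]] 67.51787084631756
```

View pics/w1.png

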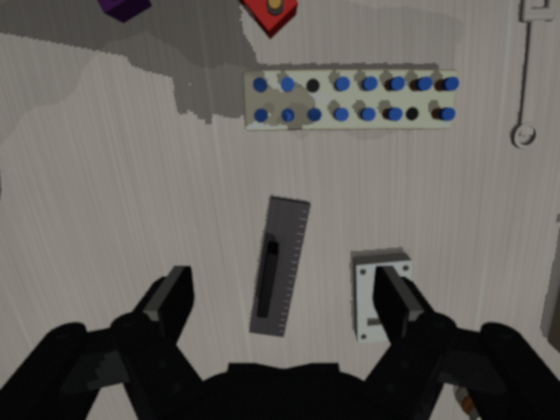

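The wrist view shows the straightedge with the grip bar at (268,278) and the graduations on its right edge (295,268). The cradle is at (385,300), partly behind a finger. I'll measure both from this view.

Run:
```python
from h import *
z=np.load("w1.npz");W=z["W"]
def sel(W,xa,xb,ya,yb,l,h):
    P=W.reshape(-1,3);return P[(P[:,0]>xa)&(P[:,0]<xb)&(P[:,1]>ya)&(P[:,1]<yb)&(P[:,2]>l)&(P[:,2]<h)]
def rect(n,P):
    r=cv2.minAreaRect(P[:,:2].astype(np.float32)*1000);print(n,len(P),np.median(P[:,2]).round(4),np.round(r[0],1),np.round(r[1],1),round(r[2],2))
rect("bar",sel(W,.36,.53,-.32,-.08,.005,.012))
rect("grip",sel(W,.36,.53,-.32,-.08,.040,.05))
P=sel(W,.54,.64,-.32,-.17,.020,.03);rect("cradle",P)
for nm,V in (("w",W),("top",np.load("top0.npz")["W"])):
    P=sel(V,.54,.64,-.32,-.17,.019,.03)
    # near edge: min x per y bin ; far edge
    for s in (1,-1):
        ys=[];xs=[]
        for y in np.arange(-.295,-.185,.004):
            Q=P[abs(P[:,1]-y)<.002]
            if len(Q)>3:
                ys.append(y);xs.append((s*Q[:,0]).min()*s)
        ys=np.array(ys);xs=np.array(xs)
        for _ in range(3):
            c=np.polyfit(ys,xs,1);r=abs(np.polyval(c,ys)-xs);k=r<max(.0015,2*r.std());ys,xs=ys[k],xs[k]
        print(nm,s,len(ys),"slope",c[0].round(4),"x at -.241",np.polyval(c,-.241).round(4),ys.min().round(3),ys.max().round(3))
    print(nm,"y ext",np.percentile(P[:,1],[.5,99.5]).round(4),"z",np.median(P[:,2]))
```

```text
bar 4255 0.009 [ 456.9 -191.5] [201.7  50.5] 75.44
grip 771 0.0459 [ 445.5 -187.5] [90.7 14.1] 75.12
cradle 1676 0.0249 [ 591.7 -239.2] [ 70.7 121.6] 0.43
w 1 28 slope -0.0098 x at -.241 0.5567 -0.295 -0.187Traceback (most recent call last):
  File "<stdin>", line 21, in <module>
    raise TypeError("expected non-empty vector for x")
TypeError: expected non-empty vector for x
```

Both views agree to within about 2 mm. I use the following poses:

| Object | Position (mm) | Yaw |
|---|---|---|
| Straightedge grip | (445.4, -188) | -14.7° |
| Cradle face | x = 556 at y = -240 | about +0.4° |

Next I go to the grip bar.

```bash
python3 -m creep '[[-0.04,-0.125,-0.07,0,0,-0.013,60],[-0.07,-0.25,-0.15,0,0,-0.026,60],[-0.11,-0.375,-0.22,0,0,-0.04,60],[-0.15,-0.5,-0.3,0,0,-0.053,60],[-0.18,-0.625,-0.37,0,0,-0.067,60],[-0.22,-0.75,-0.45,0,0,-0.08,60],[-0.26,-0.875,-0.52,0,0,-0.093,60],[-0.29,-1,-0.6,0,0,-0.107,60]]'
python3 -m creep '[[0,-0.05,-0.1,0,0,0,60],[0,-0.1,-0.2,0,0,0,60],[0,-0.15,-0.3,0,0,0,60],[0,-0.2,-0.4,0,0,0,60],[0,-0.236,-0.5,0,0,0,60],[0,-0.236,-0.6,0,0,0,60],[0,-0.236,-0.7,0,0,0,60],[0,-0.236,-0.8,0,0,0,60]]'
python3 - <<'E'
from h import *
st=read_state();f=grab_frame("wrist");save(f,"w2.png");W=cloud(f,st)
P=W.reshape(-1,3)
for n,l,h in(("grip",.04,.052),("bar",.005,.0125)):
    Q=P[(P[:,0]>.36)&(P[:,0]<.53)&(P[:,1]>-.32)&(P[:,1]<-.08)&(P[:,2]>l)&(P[:,2]<h)]
    r=cv2.minAreaRect(Q[:,:2].astype(np.float32)*1000);print(n,len(Q),r)
E
```

```text
time: 6.55
eef_pos: [0.445, -0.1644, 0.1877]
tcp_rot: [0.0, 0.792, 0.61, 0.0]
contact_force: [0.4, -0.5, -0.5]
width: 0.0598
time: 7.35
eef_pos: [0.4454, -0.1867, 0.1074]
tcp_rot: [-0.0, 0.791, 0.611, 0.0]
contact_force: [0.1, 0.7, -0.2]
width: 0.0602
grip 2750 ((445.10009765625, -188.1853790283203), (90.34927368164062, 14.017647743225098), 75.3731918334961)
bar 13595 ((456.5552673339844, -191.2728271484375), (200.776611328125, 49.84354782104492), 75.43245697021484)
```

View pics/w2.png

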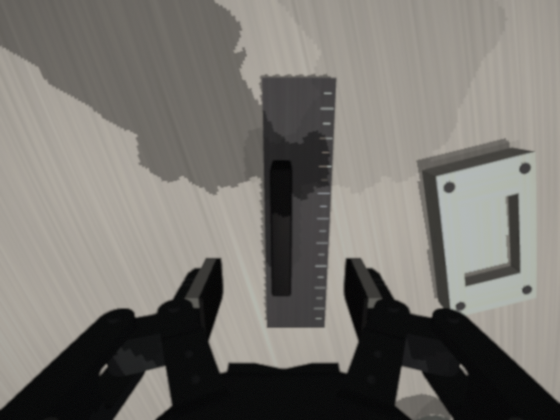

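The grip bar at (282,228) is centred between the fingers and aligned with them. The cradle is fully visible at right, with its near edge running from (428,165) to (448,310). I'll measure the cradle here, then descend.

```bash
python3 - <<'E'
from h import *
st=read_state();f=grab_frame("wrist");W=cloud(f,st);P=W.reshape(-1,3)
Q=P[(P[:,0]>.53)&(P[:,0]<.66)&(P[:,1]>-.33)&(P[:,1]<-.15)&(P[:,2]>.0215)&(P[:,2]<.0285)]
r=cv2.minAreaRect(Q[:,:2].astype(np.float32)*1000);print(len(Q),r,np.median(Q[:,2]))
ys=np.arange(-.292,-.188,.004);xs=np.array([np.percentile(Q[abs(Q[:,1]-y)<.002,0],0.3) for y in ys])
c=np.polyfit(ys,xs,1);print(c,np.polyval(c,-.24),(xs-np.polyval(c,ys)).std())
E
python3 -m creep '[[0,0,-0.1,0,0,0,60],[0,-0.01,-0.2,0,0,0,60],[0,-0.01,-0.3,0,0,0,60],[0,-0.01,-0.4,0,0,0,60],[0,-0.01,-0.5,0,0,0,60],[0,-0.01,-0.6,0,0,0,60],[0,-0.01,-0.7,0,0,0,60],[0,-0.01,-0.74,0,0,0,60]]'
python3 -m creep '[[0,0,0,0,0,0,8],[0,0,0,0,0,0,8],[0,0,0,0,0,0,8],[0,0,0,0,0,0,8],[0,0,0,0,0,0,8],[0,0,0,0,0,0,8],[0,0,0,0,0,0,8],[0,0,0,0,0,0,8]]' 50
```

```text
9686 ((591.6273803710938, -239.7176513671875), (72.00747680664062, 121.67635345458984), 0.45404326915740967) 0.024956031144252475
[-0.01304786  0.55322267] 0.5563541591971629 0.000526335811846363
time: 8.25
eef_pos: [0.4448, -0.1878, 0.0332]
tcp_rot: [-0.001, 0.791, 0.611, -0.0]
contact_force: [-0.4, -0.1, -0.2]
width: 0.0598
time: 9.05
eef_pos: [0.4455, -0.1881, 0.0348]
tcp_rot: [0.0, 0.791, 0.611, 0.0]
contact_force: [-1.8, 1.5, 6.0]
width: 0.0128
```

Gripped at 12.8 mm opening. Now lift 20 mm, turn and bring it to about 3 mm short of the face.

```bash
python3 -m creep '[[0,0,0.1,0,0,0,8],[0,0,0.2,0,0,0,8],[0.1,-0.1,0.2,0,0,0.035,8],[0.2,-0.2,0.2,0,0,0.07,8],[0.3,-0.3,0.2,0,0,0.105,8],[0.4,-0.4,0.2,0,0,0.14,8],[0.5,-0.5,0.2,0,0,0.169,8],[0.6,-0.52,0.2,0,0,0.169,8]]'
python3 - <<'E'
from h import *
st=read_state();f=grab_frame("wrist");save(f,"w3.png");W=cloud(f,st);np.savez("w3.npz",W=W)
P=W.reshape(-1,3)
for n,x0,x1,l,h in(("bar",.4,.555,.012,.045),("cradle",.55,.66,.0215,.0285)):
    Q=P[(P[:,0]>x0)&(P[:,0]<x1)&(P[:,1]>-.34)&(P[:,1]<-.06)&(P[:,2]>l)&(P[:,2]<h)]
    r=cv2.minAreaRect(Q[:,:2].astype(np.float32)*1000);print(n,len(Q),r,np.percentile(Q[:,2],[10,50,90]))
E
```

```text
time: 9.85
eef_pos: [0.5057, -0.2414, 0.0551]
tcp_rot: [0.001, 0.704, 0.71, -0.0]
contact_force: [0.7, -0.4, -3.1]
width: 0.0133
bar 19117 ((519.0581665039062, -227.78994750976562), (50.36427307128906, 171.9689483642578), 0.5336892604827881) [0.02839922 0.02922158 0.03007154]
cradle 14784 ((591.9149780273438, -239.58587646484375), (71.67033386230469, 120.48045349121094), 0.25160330533981323) [0.0240546  0.0249772  0.02578532]
```

View pics/w3.png

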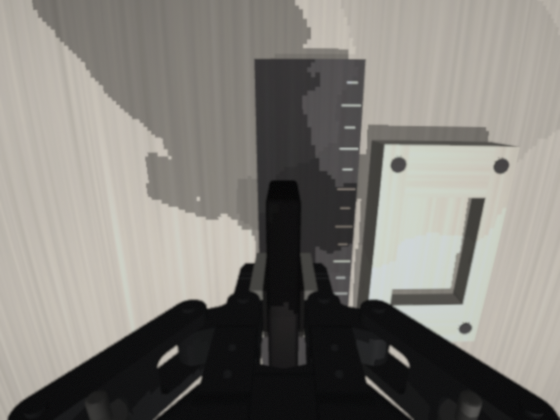

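The straightedge is held level with its edge at x≈544. The cradle edge is at ≈557, a gap of about 12.5 mm. I lower it with a 3 mm gap left, then slide it into contact.

```bash
python3 -m creep '[[0.04,0,0,0,0,0,8],[0.08,0,0,0,0,0,8],[0.095,0,-0.05,0,0,-0.002,8],[0.095,0,-0.1,0,0,-0.002,8],[0.095,0,-0.14,0,0,-0.002,8],[0.095,0,-0.18,0,0,-0.002,8],[0.095,0,-0.2,0,0,-0.002,8],[0.095,0,-0.2,0,0,-0.002,8]]'
python3 -m creep '[[0.005,0,0,0,0,0,8],[0.01,0,0,0,0,0,8],[0.015,0,0,0,0,0,8],[0.02,0,0,0,0,0,8],[0.025,0,0,0,0,0,8],[0.03,0,0,0,0,0,8],[0.03,0,0,0,0,0,8],[0.03,0,0,0,0,0,8]]'
python3 - <<'E'
from h import *
st=read_state();print(st["contact_force"],st["eef_pos"]);f=grab_frame("wrist");save(f,"w4.png");W=cloud(f,st)
P=W.reshape(-1,3)
for n,x0,x1,l,h in(("bar",.4,.565,.005,.0125),("cradle",.55,.66,.0215,.0285)):
    Q=P[(P[:,0]>x0)&(P[:,0]<x1)&(P[:,1]>-.34)&(P[:,1]<-.06)&(P[:,2]>l)&(P[:,2]<h)]
    r=cv2.minAreaRect(Q[:,:2].astype(np.float32)*1000);print(n,len(Q),r,np.percentile(Q[:,2],[10,50,90]))
E
```

```text
time: 10.7
eef_pos: [0.5143, -0.2398, 0.0348]
tcp_rot: [-0.001, 0.705, 0.709, 0.0]
contact_force: [-3.6, 1.1, 7.2]
width: 0.0132
time: 11.5
eef_pos: [0.5144, -0.2398, 0.0348]
tcp_rot: [-0.003, 0.705, 0.709, -0.001]
contact_force: [-11.8, 4.4, 15.7]
width: 0.0129
[-11.78859984   4.40894794  15.69593094] [ 0.51437708 -0.23981994  0.03483508]
bar 19535 ((533.7991943359375, -225.9141845703125), (62.746402740478516, 171.79441833496094), 0.41281864047050476) [0.00816823 0.00902311 0.00986228]
cradle 16325 ((592.25439453125, -237.91964721679688), (71.98011016845703, 117.35645294189453), 0.5099461078643799) [0.02400414 0.02494413 0.02575201]
```

View pics/w4.png

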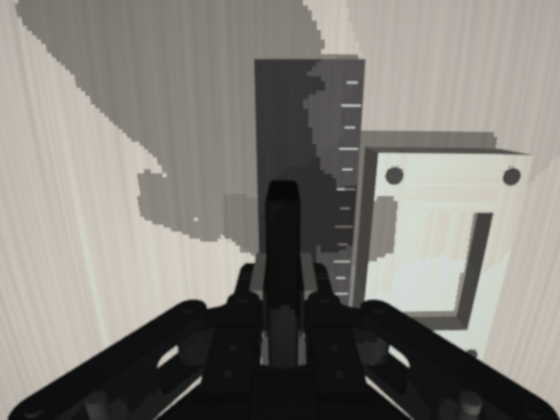

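Friction with the bench is holding it: there is 16 N of upward force and no movement. I unload it a little and keep sliding.

```bash
python3 -m creep '[[0,0,0.008,0,0,0,8],[0,0,0.016,0,0,0,8],[0,0,0.016,0,0,0,8],[0.003,0,0.016,0,0,0,8],[0.006,0,0.016,0,0,0,8],[0.01,0,0.016,0,0,0,8],[0.01,0,0.016,0,0,0,8],[0.01,0,0.016,0,0,0,8]]'
python3 - <<'E'
from h import *
st=read_state();print(st["contact_force"],st["eef_pos"]);f=grab_frame("wrist");save(f,"w5.png");W=cloud(f,st);np.savez("w5.npz",W=W)
P=W.reshape(-1,3)
for n,x0,x1,l,h in(("bar",.4,.565,.007,.0125),("cradle",.55,.66,.0215,.0285)):
    Q=P[(P[:,0]>x0)&(P[:,0]<x1)&(P[:,1]>-.34)&(P[:,1]<-.06)&(P[:,2]>l)&(P[:,2]<h)]
    if n=="bar": Q=Q[Q[:,1]>-.17]
    r=cv2.minAreaRect(Q[:,:2].astype(np.float32)*1000);print(n,len(Q),r,np.percentile(Q[:,2],[10,50,90]))
E
```

```text
time: 12.35
eef_pos: [0.5185, -0.2398, 0.0357]
tcp_rot: [-0.0, 0.705, 0.709, -0.0]
contact_force: [-1.2, -0.2, -3.7]
width: 0.0131
[-1.19039684 -0.18059763 -3.70131117] [ 0.51847833 -0.23983229  0.03570937]
bar 7361 ((531.3642578125, -155.00381469726562), (29.944190979003906, 50.26246643066406), 89.94805908203125) [0.00901844 0.0098825  0.01074767]
cradle 15967 ((592.09130859375, -238.71607971191406), (71.790283203125, 118.92269134521484), 0.19696685671806335) [0.02407219 0.02494564 0.0257519 ]
```

```bash
python3 -m creep '[[0.003,0,0,0,0,0,8],[0.006,0,0,0,0,0,8],[0.009,0,0,0,0,0,8],[0.012,0,0,0,0,0,8],[0.012,0,0,0,0,0,8],[0.012,0,0,0,0,0,8],[0.012,0,0,0,0,0,8],[0.012,0,0,0,0,0,8]]'
```

```text
time: 13.2
eef_pos: [0.5186, -0.2398, 0.0357]
tcp_rot: [-0.001, 0.705, 0.709, -0.001]
contact_force: [-6.1, 1.2, 0.7]
width: 0.0134
```

It moved only 0.1 mm and the force in x rose to -6 N, so the edge is against the face. I relax the push, set the bar down, open to 34 mm only (to keep the finger clear of the cradle) and go up.

```bash
python3 -m creep '[[-0.005,0,-0.005,0,0,0,8],[-0.008,0,-0.01,0,0,0,8],[-0.008,0,-0.01,0,0,0,8],[-0.008,0,-0.01,0,0,0,34],[-0.008,0,-0.01,0,0,0,34],[-0.008,0,-0.01,0,0,0,34],[-0.008,0,-0.01,0,0,0,34],[-0.008,0,-0.01,0,0,0,34]]'
python3 -m creep '[[0,0,0,0,0,0,34],[0,0,0.1,0,0,0,34],[0,0,0.2,0,0,0,34],[0,0,0.35,0,0,0,34],[0,0,0.5,0,0,0,34],[0,0,0.65,0,0,0,34],[0,0,0.8,0,0,0,34],[0,0,1,0,0,0,34]]'
python3 - <<'E'
from h import *
st=read_state();print(st["contact_force"],st["eef_pos"]);f=grab_frame("wrist");save(f,"w6.png");W=cloud(f,st);np.savez("w6.npz",W=W)
P=W.reshape(-1,3)
for n,x0,x1,l,h in(("bar",.4,.57,.006,.0125),("cradle",.55,.66,.0215,.0285),("grip",.45,.55,.04,.052)):
    Q=P[(P[:,0]>x0)&(P[:,0]<x1)&(P[:,1]>-.36)&(P[:,1]<-.06)&(P[:,2]>l)&(P[:,2]<h)]
    r=cv2.minAreaRect(Q[:,:2].astype(np.float32)*1000);print(n,len(Q),r,np.percentile(Q[:,2],[10,50,90]))
E
```

```text
time: 14.0
eef_pos: [0.5197, -0.24, 0.0351]
tcp_rot: [0.0, 0.705, 0.71, 0.0]
contact_force: [-0.1, -0.3, -0.7]
width: 0.034
time: 14.8
eef_pos: [0.519, -0.2397, 0.1361]
tcp_rot: [-0.0, 0.705, 0.71, -0.0]
contact_force: [0.5, -0.1, -1.2]
width: 0.034
[ 0.47759117 -0.14527615 -1.23428484] [ 0.51895759 -0.23973267  0.13607066]
bar 10830 ((538.2650146484375, -240.67471313476562), (62.348453521728516, 200.00650024414062), 0.3318076729774475) [0.00811232 0.00898161 0.00986405]
cradle 8055 ((591.7174682617188, -239.685302734375), (71.15166473388672, 120.94904327392578), 0.14906080067157745) [0.02403181 0.02495937 0.02582514]
grip 2186 ((520.08203125, -240.4116668701172), (13.880751609802246, 90.52950286865234), 0.46485257148742676) [0.04484227 0.04585475 0.0467276 ]
```

View pics/w6.png

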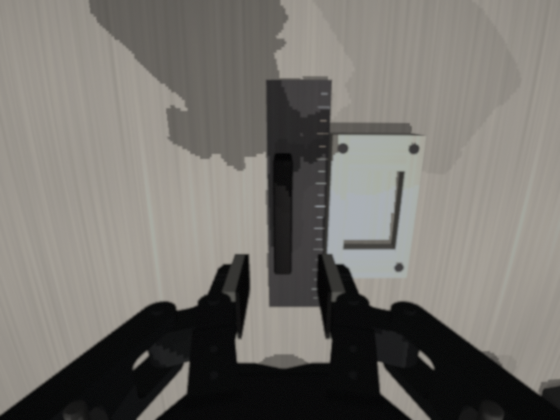

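The straightedge lies flush: grip centre plus 37 mm gives 557.1 against the cradle face at 556.7, angles within about 0.3°, y offset 1 mm. It is released. Now I go to the cell.

```bash
python3 -m creep '[[-0.02,0.125,0.1,0,0,0.006,60],[-0.04,0.25,0.2,0,0,0.012,60],[-0.06,0.375,0.3,0,0,0.018,60],[-0.08,0.5,0.4,0,0,0.025,60],[-0.1,0.625,0.4,0,0,0.03,60],[-0.12,0.75,0.4,0,0,0.037,60],[-0.14,0.875,0.4,0,0,0.043,60],[-0.15,1,0.4,0,0,0.05,60]]'
python3 -m creep '[[-0.02,0.125,0,0,0,0.006,60],[-0.04,0.25,0,0,0,0.012,60],[-0.06,0.375,0,0,0,0.018,60],[-0.08,0.5,0,0,0,0.025,60],[-0.1,0.625,0,0,0,0.03,60],[-0.12,0.75,0,0,0,0.037,60],[-0.14,0.875,0,0,0,0.043,60],[-0.15,1,0,0,0,0.05,60]]'
python3 -m creep '[[-0.02,0.125,0,0,0,0.006,60],[-0.04,0.25,0,0,0,0.012,60],[-0.06,0.375,0,0,0,0.018,60],[-0.08,0.5,0,0,0,0.025,60],[-0.1,0.625,0,0,0,0.03,60],[-0.12,0.75,0,0,0,0.037,60],[-0.14,0.875,0,0,0,0.043,60],[-0.15,1,0,0,0,0.05,60]]'
python3 -m creep '[[-0.02,0.125,0,0,0,0.006,60],[-0.04,0.25,0,0,0,0.012,60],[-0.06,0.375,0,0,0,0.018,60],[-0.08,0.5,0,0,0,0.025,60],[-0.1,0.625,0,0,0,0.03,60],[-0.12,0.75,0,0,0,0.037,60],[-0.14,0.875,0,0,0,0.043,60],[-0.15,1,0,0,0,0.05,60]]'
python3 - <<'E'
from h import *
st=read_state();f=grab_frame("wrist");save(f,"w7.png");W=cloud(f,st);np.savez("w7.npz",W=W)
P=W.reshape(-1,3)
Q=P[(P[:,0]>.38)&(P[:,0]<.53)&(P[:,1]>.195)&(P[:,1]<.31)&(P[:,2]>.040)&(P[:,2]<.049)]
r=cv2.minAreaRect(Q[:,:2].astype(np.float32)*1000);print(len(Q),r,np.percentile(Q[:,2],[10,50,90]))
E
```

```text
time: 15.65
eef_pos: [0.5036, -0.1388, 0.1745]
tcp_rot: [-0.0, 0.676, 0.737, -0.0]
contact_force: [0.6, 0.1, -0.5]
width: 0.0599
time: 16.45
eef_pos: [0.489, -0.0389, 0.1749]
tcp_rot: [-0.0, 0.647, 0.763, -0.0]
contact_force: [-0.3, 0.1, 0.5]
width: 0.06
time: 17.25
eef_pos: [0.474, 0.0611, 0.1749]
tcp_rot: [-0.0, 0.616, 0.788, -0.0]
contact_force: [0.8, 0.1, 0.6]
width: 0.0602
time: 18.05
eef_pos: [0.459, 0.1611, 0.1749]
tcp_rot: [-0.0, 0.585, 0.811, -0.0]
contact_force: [0.0, -0.0, 0.9]
width: 0.06
3166 ((454.3892517089844, 249.46237182617188), (38.418209075927734, 59.799522399902344), 20.811477661132812) [0.04405    0.04496331 0.04588587]
```

View pics/w7.png

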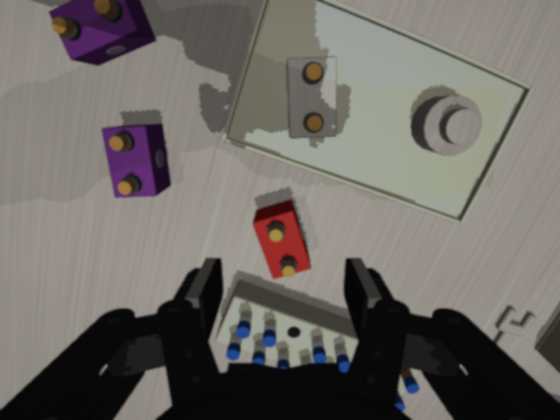

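The cell, steel-grey with two fittings, is at (312,97) in the tray's near half, with the round head clear of it at (448,125). Fit: (454.4, 249.5) mm, 20.8°, size 38.4 x 59.8. Next I go down on it.

```bash
python3 -m creep '[[0,0.125,0,0,0,0.005,62],[-0.01,0.25,0,0,0,0.01,62],[-0.02,0.375,0,0,0,0.015,62],[-0.03,0.5,-0.1,0,0,0.02,62],[-0.04,0.625,-0.2,0,0,0.027,62],[-0.05,0.75,-0.35,0,0,0.027,62],[-0.05,0.88,-0.5,0,0,0.027,62],[-0.05,0.88,-0.6,0,0,0.027,62]]'
python3 - <<'E'
from h import *
st=read_state();f=grab_frame("wrist");save(f,"w8.png");W=cloud(f,st)
P=W.reshape(-1,3)
Q=P[(P[:,0]>.38)&(P[:,0]<.53)&(P[:,1]>.195)&(P[:,1]<.31)&(P[:,2]>.040)&(P[:,2]<.049)]
r=cv2.minAreaRect(Q[:,:2].astype(np.float32)*1000);print(len(Q),r,st["eef_pos"],st["tcp_rot"])
E
```

```text
time: 18.9
eef_pos: [0.4532, 0.25, 0.113]
tcp_rot: [-0.001, 0.566, 0.824, -0.001]
contact_force: [0.1, -0.5, 0.6]
width: 0.0619
3803 ((454.8469543457031, 249.6356964111328), (38.059940338134766, 60.592777252197266), 20.367130279541016) [0.45319166 0.25002169 0.11299371] [-5.09202248e-04  5.66344474e-01  8.24168255e-01 -6.03797335e-04]
```

View pics/w8.png

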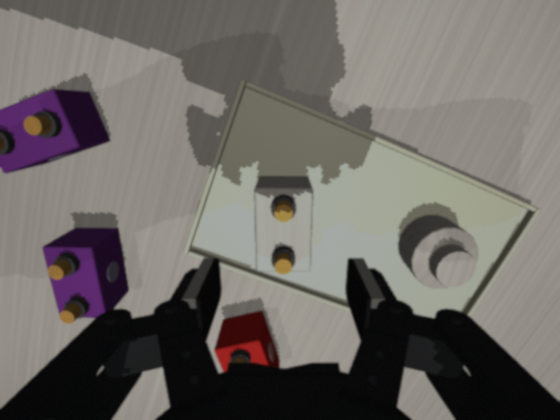

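The cell at (283,232) is centred between the jaws and aligned, and the rim and head are clear of the fingers. I descend and grip.

```bash
python3 -m creep '[[0.005,0,-0.1,0,0,0,62],[0.01,0,-0.2,0,0,0,62],[0.01,0,-0.32,0,0,0,62],[0.01,0,-0.44,0,0,0,62],[0.01,0,-0.56,0,0,0,62],[0.01,0,-0.68,0,0,0,62],[0.01,0,-0.78,0,0,0,62],[0.01,0,-0.84,0,0,0,62]]'
python3 -m creep '[[0,0,0,0,0,0,30],[0,0,0,0,0,0,30],[0,0,0,0,0,0,30],[0,0,0,0,0,0,30],[0,0,0,0,0,0,30],[0,0,0,0,0,0,30],[0,0,0,0,0,0,30],[0,0,0,0,0,0,30]]' 60
```

```text
time: 19.75
eef_pos: [0.4549, 0.2478, 0.0297]
tcp_rot: [-0.0, 0.568, 0.823, -0.001]
contact_force: [0.1, -0.1, 0.6]
width: 0.0619
time: 20.55
eef_pos: [0.4551, 0.2481, 0.031]
tcp_rot: [-0.0, 0.568, 0.823, 0.0]
contact_force: [-1.5, -0.2, -0.8]
width: 0.0369
```

Gripped at 37 mm opening. I lift straight up 100 mm and look.

```bash
python3 -m creep '[[0,0,0.06,0,0,0,30],[0,0,0.15,0,0,0,30],[0,0,0.3,0,0,0,30],[0,0,0.45,0,0,0,30],[0,0,0.6,0,0,0,30],[0,0,0.75,0,0,0,30],[0,0,0.9,0,0,0,30],[0,0,1,0,0,0,30]]'
python3 - <<'E'
from h import *
st=read_state();f=grab_frame("wrist");save(f,"w9.png");W=cloud(f,st);np.savez("w9.npz",W=W,p=st["eef_pos"],q=st["tcp_rot"])
P=W.reshape(-1,3);z=st["eef_pos"][2]
q=st["tcp_rot"];Rt=R.from_quat([q[1],q[2],q[3],q[0]]).as_matrix()
L=(P-st["eef_pos"])@Rt   # tool coords
Q=L[(abs(L[:,0])<.06)&(abs(L[:,1])<.0195)&(L[:,2]>-.022)&(L[:,2]<-.007)]
print(len(Q),cv2.minAreaRect(Q[:,:2].astype(np.float32)*1000),np.percentile(Q[:,2],[10,50,90]),np.percentile(Q[:,0],[.5,99.5]))
# orientation in plane: fit plane
A=np.c_[Q[:,:2],np.ones(len(Q))];print(np.linalg.lstsq(A,Q[:,2],rcond=None)[0])
E
```

```text
time: 21.35
eef_pos: [0.4557, 0.2482, 0.1326]
tcp_rot: [0.0, 0.568, 0.823, 0.001]
contact_force: [0.3, -0.4, -4.4]
width: 0.037
10365 ((1.9041461944580078, 0.008983612060546875), (60.96703338623047, 38.972171783447266), 0.008679842576384544) [-0.01922239 -0.01406368 -0.01310383] [-0.02670199  0.03207706]
[ 0.01777954  0.00971793 -0.01471668]
```

View pics/w9.png

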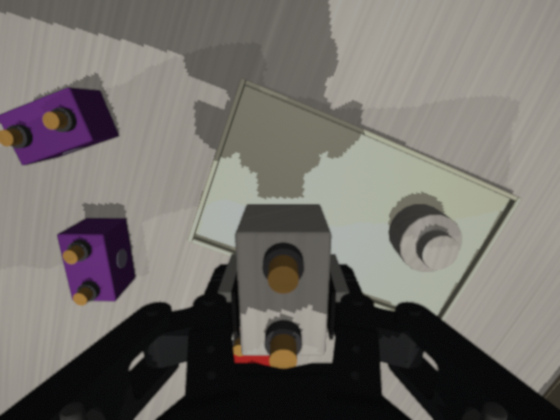

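The cell is held square (61 x 39 mm, 0° in the tool frame) and offset about +2.2 mm along tool x. Its underside is about 27 mm below the TCP, at about 106 mm, so it clears the rack. Now I carry it over.

```bash
python3 -m creep '[[0.03,-0.08,0,0,0,-0.005,30],[0.06,-0.2,0,0,0,-0.01,30],[0.09,-0.33,0,0,0,-0.015,30],[0.12,-0.46,0,0,0,-0.021,30],[0.16,-0.59,0,0,0,-0.027,30],[0.2,-0.72,0,0,0,-0.033,30],[0.23,-0.85,0,0,0,-0.039,30],[0.27,-0.98,0,0,0,-0.045,30]]'
python3 -m creep '[[0.03,-0.12,0,0,0,-0.005,30],[0.06,-0.24,0,0,0,-0.01,30],[0.09,-0.36,0,0,0,-0.015,30],[0.12,-0.48,0,0,0,-0.021,30],[0.16,-0.61,0,0,0,-0.027,30],[0.2,-0.73,0,0,0,-0.033,30],[0.23,-0.85,0,0,0,-0.039,30],[0.27,-0.98,0,0,0,-0.045,30]]'
python3 -m creep '[[0.03,-0.12,0,0,0,-0.005,30],[0.06,-0.24,0,0,0,-0.01,30],[0.09,-0.36,0,0,0,-0.015,30],[0.12,-0.48,0,0,0,-0.021,30],[0.16,-0.61,0,0,0,-0.027,30],[0.2,-0.73,0,0,0,-0.033,30],[0.23,-0.85,0,0,0,-0.039,30],[0.27,-0.98,0,0,0,-0.045,30]]'
python3 -m creep '[[0.03,-0.12,0,0,0,-0.005,30],[0.06,-0.24,0,0,0,-0.01,30],[0.09,-0.36,0,0,0,-0.015,30],[0.12,-0.48,0,0,0,-0.021,30],[0.16,-0.61,0,0,0,-0.027,30],[0.2,-0.73,0,0,0,-0.033,30],[0.23,-0.85,0,0,0,-0.039,30],[0.27,-0.98,0,0,0,-0.045,30]]'
python3 -m creep '[[0.03,-0.12,0,0,0,-0.005,30],[0.06,-0.24,0,0,0,-0.01,30],[0.09,-0.36,0,0,0,-0.015,30],[0.12,-0.48,0,0,0,-0.021,30],[0.16,-0.61,0,0,0,-0.027,30],[0.2,-0.75,0,0,0,-0.033,30],[0.23,-0.9,0,0,0,-0.039,30],[0.27,-0.98,0,0,0,-0.045,30]]'
python3 - <<'E'
from h import *
st=read_state();f=grab_frame("wrist");save(f,"w10.png");f=grab_frame("scene");save(f,"s10.png");f=grab_frame("top");save(f,"t10.png");np.savez("t10.npz",W=cloud(f))
E
```

```text
time: 22.2
eef_pos: [0.4824, 0.1488, 0.1309]
tcp_rot: [-0.0, 0.597, 0.802, -0.0]
contact_force: [0.2, 0.7, -4.2]
width: 0.0374
time: 23.0
eef_pos: [0.5094, 0.0512, 0.1309]
tcp_rot: [-0.0, 0.625, 0.781, -0.0]
contact_force: [1.1, 0.6, -3.2]
width: 0.0369
time: 23.8
eef_pos: [0.5364, -0.0468, 0.1308]
tcp_rot: [-0.0, 0.652, 0.758, -0.0]
contact_force: [-0.6, -0.1, -3.6]
width: 0.037
time: 24.6
eef_pos: [0.5634, -0.1448, 0.1309]
tcp_rot: [-0.0, 0.678, 0.735, 0.0]
contact_force: [-0.2, 0.2, -3.2]
width: 0.037
time: 25.4
eef_pos: [0.5901, -0.2445, 0.131]
tcp_rot: [0.0, 0.705, 0.71, -0.0]
contact_force: [-0.5, -0.7, -3.0]
width: 0.0376
```

View pics/w10.png

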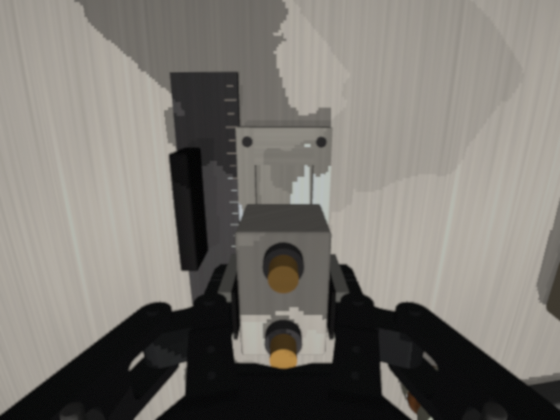

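View pics/s10.png

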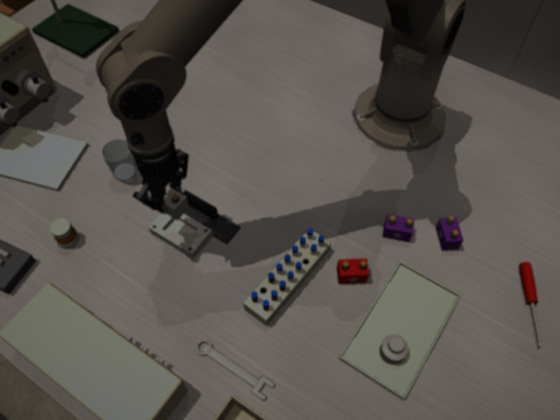

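The wrist view shows the cell over the pocket and lined up with the cradle. The cradle's far end and its two holes at (247,141) and (321,141) sit symmetric about the cell. The scene view shows the rack, head and beaker in place. I lower it in two steps, checking in between.

```bash
python3 -m creep '[[0.005,0,-0.05,0,0,0,30],[0.005,0,-0.13,0,0,0,30],[0.005,0,-0.21,0,0,0,30],[0.005,0,-0.29,0,0,0,30],[0.005,0,-0.37,0,0,0,30],[0.005,0,-0.45,0,0,0,30],[0.005,0,-0.5,0,0,0,30],[0.005,0,-0.5,0,0,0,30]]'
cat > chk.py <<'E'
from h import *
import sys
st=read_state();print(st["time"],st["eef_pos"].round(4) if hasattr(st["eef_pos"],"round") else st["eef_pos"],np.round(st["contact_force"],1))
f=grab_frame("wrist");save(f,sys.argv[1]);W=cloud(f,st);P=W.reshape(-1,3)
q=st["tcp_rot"];Rt=R.from_quat([q[1],q[2],q[3],q[0]]).as_matrix();L=(P-st["eef_pos"])@Rt
Q=P[(abs(L[:,0])<.06)&(abs(L[:,1])<.0195)&(L[:,2]>-.017)&(L[:,2]<-.011)]
r=cv2.minAreaRect(Q[:,:2].astype(np.float32)*1000);print("cell",r,"y",np.percentile(Q[:,1],[.3,99.7])*1e3,"x",np.percentile(Q[:,0],[1,99])*1e3,"top z",np.median(Q[:,2]))
C=P[(P[:,0]>.55)&(P[:,0]<.64)&(P[:,1]>-.31)&(P[:,1]<-.17)&(P[:,2]>.0215)&(P[:,2]<.0285)]
print("cradle +y end",np.percentile(C[:,1],99.7)*1e3,"->centre",np.percentile(C[:,1],99.7)*1e3-60)
E_=C[C[:,1]>-.21];print("cradle x",np.percentile(E_[:,0],[.5,99.5])*1e3,E_[:,0].min()*1e3)
B=P[(P[:,0]>.49)&(P[:,0]<.57)&(P[:,1]>-.3)&(P[:,1]<-.08)&(P[:,2]>.04)&(P[:,2]<.05)];B=B[B[:,0]<.535]
if len(B)>50: print("grip",cv2.minAreaRect(B[:,:2].astype(np.float32)*1000))
S=P[(P[:,0]>.46)&(P[:,0]<.57)&(P[:,1]>-.178)&(P[:,1]<-.12)&(P[:,2]>.006)&(P[:,2]<.0125)];print("bar x at +y end",np.percentile(S[:,0],[.5,99.5])*1e3)
E
python3 chk.py w11.png
```

```text
time: 26.35
eef_pos: [0.5902, -0.2417, 0.0799]
tcp_rot: [-0.001, 0.704, 0.711, -0.0]
contact_force: [0.2, 0.3, -3.7]
width: 0.0372
26.35 [ 0.5902 -0.2417  0.0799] [ 0.2  0.3 -3.7]
cell ((590.2120361328125, -239.27392578125), (38.98036575317383, 60.81865310668945), 0.5665359497070312) y [-268.67733735 -209.17019399] x [572.84387717 609.37658095] top z 0.09382959371296543
cradle +y end -179.5784073772057 ->centre -239.5784073772057
cradle x [557.11175721 626.00510749] 556.3688361542053
grip ((520.2306518554688, -238.83587646484375), (14.772254943847656, 87.72631072998047), 0.3011196553707123)
bar x at +y end [506.57624658 556.43761843]
```

View pics/w11.png

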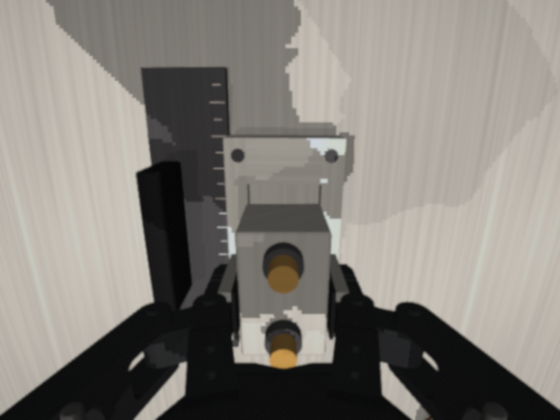

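The view shows the cell centred on the cradle, with y -239.1 against -239.6 and x about 590.5 against 591.5. The top is at 93 mm, so the underside is about 53 mm. Final lowering is 19 mm, with x +0.7 mm.

```bash
python3 -m creep '[[0.007,0,-0.03,0,0,0,30],[0.007,0,-0.06,0,0,0,30],[0.007,0,-0.1,0,0,0,30],[0.007,0,-0.13,0,0,0,30],[0.007,0,-0.16,0,0,0,30],[0.007,0,-0.18,0,0,0,30],[0.007,0,-0.19,0,0,0,30],[0.007,0,-0.19,0,0,0,30]]'
python3 -m creep '[[0,0,0,0,0,0,30],[0,0,0,0,0,0,30],[0,0,0,0,0,0,30],[0,0,0,0,0,0,30],[0,0,0,0,0,0,30],[0,0,0,0,0,0,30],[0,0,0,0,0,0,30],[0,0,0,0,0,0,30]]'
python3 chk.py w12.png
python3 - <<'E'
from h import *
f=grab_frame("scene");save(f,"s12.png");a=cv2.imread("pics/s12.png");cv2.imwrite("pics/s12c.png",cv2.resize(a[130:270,90:290],(800,560),interpolation=cv2.INTER_CUBIC))
f=grab_frame("top");V=cloud(f)
for n,(a,b,c,d),l,h in(("rack",(220,120,270,220),.015,.08),("head",(130,140,170,178),.03,.06)):
    P=V[b:d,a:c].reshape(-1,3);P=P[(P[:,2]>l)&(P[:,2]<h)];print(n,cv2.minAreaRect(P[:,:2].astype(np.float32)*1000)[0])
E
```

```text
time: 27.2
eef_pos: [0.5914, -0.2419, 0.0618]
tcp_rot: [-0.0, 0.704, 0.711, -0.0]
contact_force: [-0.0, -0.3, -3.0]
width: 0.0372
time: 28.0
eef_pos: [0.5914, -0.242, 0.0619]
tcp_rot: [0.0, 0.704, 0.711, 0.0]
contact_force: [0.1, 0.5, -3.9]
width: 0.0368
28.0 [ 0.5914 -0.242   0.0619] [ 0.1  0.5 -3.9]
cell ((591.4102172851562, -239.4137725830078), (38.98529815673828, 60.61313247680664), 0.5677981972694397) y [-268.74975227 -209.33306054] x [574.0536875  610.54383584] top z 0.07582480901823016
cradle +y end -179.59699546913345 ->centre -239.59699546913345
cradle x [556.95742878 626.05161718] 556.5124977967567
grip ((520.095947265625, -231.83248901367188), (14.741358757019043, 73.65355682373047), 0.13506832718849182)
bar x at +y end [506.58656313 556.38094752]
rack (592.9033203125, 10.040214538574219)
head (571.2941284179688, 264.8105163574219)
```

View pics/s12c.png

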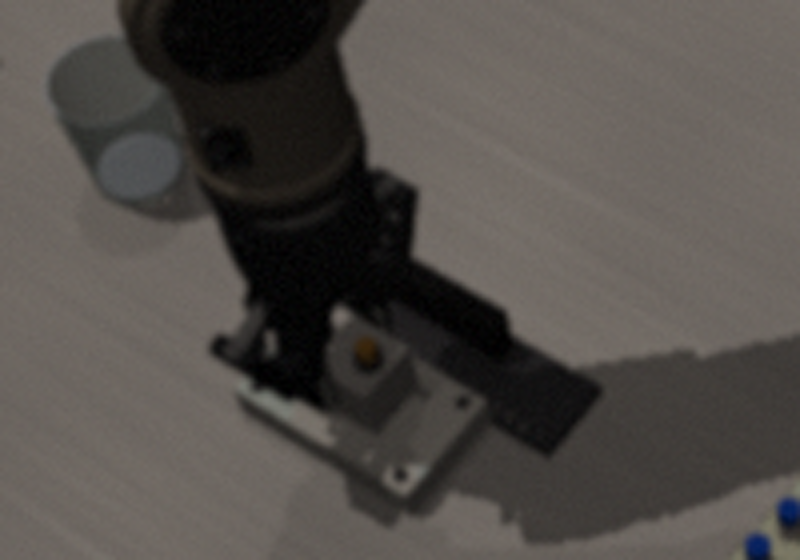

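View pics/w12.png

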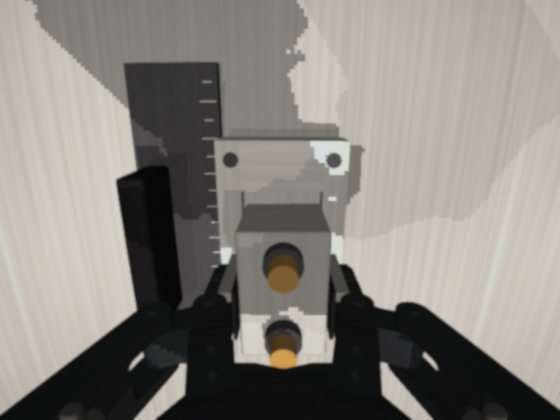

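The rack reading from the top view disagrees with the first, likely because the arm hides part of it there. I check against the scene camera before handing in.

```bash
python3 - <<'E'
import cv2,numpy as np
a=cv2.imread("pics/scene0.png",0);b=cv2.imread("pics/s12.png",0)
for n,(x0,y0,x1,y1) in {"rack":(250,262,325,318),"head":(375,328,415,365),"beaker":(100,138,128,182)}.items():
    t=a[y0:y1,x0:x1];m=cv2.matchTemplate(b[y0-10:y1+10,x0-10:x1+10],t,cv2.TM_CCOEFF_NORMED);_,v,_,p=cv2.minMaxLoc(m);print(n,v,p[0]-10,p[1]-10)
E
python3 -c "
from station import *
print(sign_off())"
```

```text
rack 0.989629864692688 0 0
head 0.997040331363678 0 0
beaker 0.7812523245811462 0 0
the job is handed in; nothing more can be done
None
```

The straightedge lies released along the cradle's robot-facing side. The flow cell is held upright over the pocket without touching the cradle. I handed in at about 28 s of the 53 s; no verdict was reported.

**Straightedge:** I pinched it by the grip bar, set it down about 3 mm short of the face, and slid it until the x force rose to about 6 N. At the first try it stuck on the bench, and I freed it by unloading slightly. In the last measurement its edge was at x = 556.4 mm, against the cradle side at 556.5–557 mm. The angle was within about 0.4° and the middles within about 1 mm in y when I released it.

**Flow cell:** I gripped it at 37 mm and carried it over the rack with its underside at about 105 mm. In the last check it was within about 0.5 mm of the pocket centre in both directions and aligned within about 0.5°. Its underside was about 11 mm above the cradle, and the measured force was only the cell's weight.

**Checks that disagreed:**
- **Rack:** The last top-camera fit of the rack gave a centre about 40 mm off in x. I put that down to the arm hiding part of it, because the scene camera showed no shift of the rack (0 px, 0.99 match).
- **Beaker:** It also showed 0 px shift, but with a weaker match of 0.78, probably because the arm partly covers it.
- **Cameras:** The wrist and top cameras differed by 1–2 mm, within the stated calibration.

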